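Press a tube cap home through the guard window of a bench capping press

ROBOT

A 6-joint arm with a two-finger parallel gripper is mounted at the origin on the work surface. World frame = base frame: x ahead of the robot, y to its left, z up, the work surface at z = 0. Lengths are in m, angles in degrees, forces in N, time in s.
With the tool pointing down it reaches from about 0.375 to 0.9 m from the base axis. Payload 3.1 kg.
Tool frame: the origin (TCP) lies at the very end of the fingers, on their centre line; the grasp point (between the pads) lies 19 mm behind it; z points along the fingers, y is the direction in which the jaws open and shut (so a half turn about z gives the same grasp; the last joint's range is limited). The gripper opens to 87 mm and grips with 3 to 60 N. Pads are 19 mm wide; open, the fingers measure 117 mm over their backs; the gripper's body (75 mm by 190 mm) begins 51 mm behind the grasp point.
Start: joints at [-81.159, 30.224, 82.088, -0, 67.689, -10.227], TCP at [0.204, -0.591, 0.223] pointing down, gripper open.
Joint ranges: [-176.69, 176.69], [-43.24, 126.21], [12.49, 139.97], [-82, 262], [0, 151.66], [-163.58, 163.58]. Speed limits (degrees/s): [159.86, 159.86, 180, 180, 180, 180].

INTERFACE

Orientations are given as a 3x3 rotation matrix whose columns are the frame's x, y, z axes.
In Python, from rig import read_state, capture, hand_in gives the robot as it stands. The module is installed in compiled form; this text tells all that it offers.
- The arm moves only by the tool send_rows, never from a script. Its argument "moves" is one flat list of numbers, 7 for each row, row after row: the turn, a rotation vector about the world's x, y, z in degrees, then the shift along the world's x, y, z in cm, then the gripper's target within -1 to 1 (fully open at 1, half-way at 0, shut at -1). In form: [rx, ry, rz, tx, ty, tz, hand, rx, ry, rz, tx, ty, tz, hand, ...]. A call has 1 to 20 rows; each row shifts and turns the commanded pose from where the row before left it; what a row does not reach is not made up. A row lasts 1/10 s, in which the tool goes at most 50 mm and 8.59 degrees, less where a joint would pass 70% of its speed; a pose out of reach is approached as far as the arm can. A call with a gripper value outside its range is refused whole. The fingers move at their own pace and stop on an object; the grip force is fixed at half the most. Time passes only in rows, so rows that do not move let the fingers close. It gives the time, the measured TCP pose, the force and the opening at its end, in the units of the state.
- read_state(): the state, without advancing time (a new reading comes with each control period).
- capture(name): name is "scene" or "top" or "wrist"; returns a dict with "pixels" (480x640x3 uint8, red, green, blue), "vertical_fov" (degrees; the focal length in pixels is half the picture's height over the tangent of half this angle, whatever the lens; pixels are square), "cx", "cy" (the principal point, pixels), "rvec" (rotation vector, rad) and "tvec" (3), from world to camera coordinates, as OpenCV has them. Camera axes: x right, y down, z forward; pixel columns grow to the right and rows downward; lengths in m; the calibration is good to about 2 mm. The wrist camera is an equidistant fisheye: a pixel r from the principal point sees the ray r / f radians off the axis. A picture is of the moment at which its call begins. There is no depth.
- hand_in(): hands the job in, once; it reports no verdict.
The state is a dict: "time_s": time; "joint_positions": joint angles; "qvel": joint speeds; "tau": joint torques, N m; "position": TCP position; "tcp_rot": TCP orientation; "force": force on the tool from outside, world axes, zero at the start; "moment": the same for the moment, N m; "opening": opening from 0.0 (shut) to 1.0 (fully open).
Only numpy, scipy, OpenCV 4.12 (cv2) and the standard library are available. Lean on these libraries where they do the work, as an engineer would, in place of code of your own. Each camera call takes 0.05 s, during which the arm holds its last target.

TASK

The cap of the sample tube in the bench capping press is only started on the tube. Reach in through the window in the press's clear guard, push the lever all the way down with your fingertips so that the cap is pressed fully home, let the lever come back up and take your hand out again. Do not touch the guard, the tube or its cap, and leave everything else on the bench where it stands.

Things in the scene. Friction and masses are not known exactly. Their poses are not given: they have to be found in the camera images.
- press: hand-lever capping press fixed to the bench: grey base plate 335 x 310 x 12 mm, white column and head arm, tube nest, ram and lever under a clear guard. Origin on the bench under the nest; x (level) points from the operator's side to the column, y to its left, z up. At yaw 0 the operator's side faces the robot; yaw varies up to 0.4 rad either way.
- guard: clear 5 mm hood fixed over the press, same origin and axes. 300 mm wide. Front pane at x -186 mm up to z 202; from there a pane slopes up backwards at 25 degrees from level to x 60, z 317; then a level top to x 135. Closed sides; aluminium strips stand 6 mm above its edges. The way in is the window in the sloping pane.
- window (a point): centre of the window, mid-thickness of the sloping pane: press frame x -104, y 0, z 240 mm. Free opening 120 mm across (along press y) by 110 mm along the slope, edged by black rubber trim 9 mm wide, 11 mm thick. The way in square to the pane leans 25 degrees from vertical, going down and towards the column. The point's axes are the press's.
- paddle (a point): middle of the top face of the lever's black paddle, the place to push; paddle 56 mm fore and aft, 50 mm wide, 14 mm thick, front end of the lever. Lever up: press frame x -83, y 0, z 218 mm, which is 29 mm inside the window's plane and 10 mm up-slope of its centre. Fully down it has sunk 41 mm, almost straight, to x -85, z 178.
- lever (a joint): lever angle, rad: 0 = up, at rest; 0.24 = fully down on its stop. Hinged at the column 170 mm behind the paddle; drives the ram straight down by 20 mm. A spring returns it: about 3 N at the paddle at the top, 6 N at the bottom, plus some 6 N while the ram pushes the cap (about 12 N in all). It stays up unless pushed.
- cap (a joint): how far the tube's cap stands above its home position, m: 0 = fully home; 0.006 to 0.010 at the start. It stays where it is pushed (needs about 12 N).
- tube: clear sample tube, 16 mm across, 75 mm long, standing loose in the white nest under the ram, with a grey push cap 19 mm across and 16 mm high that goes with it. Origin at the tube's foot, 18 mm above the bench, z along the tube.
- rack: bystander: white tube rack beside the press, 200 x 78 mm, 111 mm high over its capped tubes; origin under its centre
- capdish: bystander: clear open dish of spare caps on the press's other side, 100 x 80 x 26 mm; origin under its centre
- pen: bystander: marker pen lying in front of the press, 135 mm long, 13 mm thick; origin under its middle
- timer: bystander: flat white bench timer in front of the press, 62 x 72 x 22 mm; origin under its centre
- beaker: bystander: glass beaker, 70 mm across, 95 mm high; origin under its centre
- bottle: bystander: closed white bottle, 72 mm across, 190 mm high; origin under its centre
- pipette: bystander: hand pipette lying on the bench, about 270 mm long, 45 mm high; origin below its middle

How it is judged:
By the outcome, as a careful person would: the job done as asked, in the order asked, and still so for the second after the job is handed in, with the robot touching nothing.
It also fails if it takes over 38 s, if anything falls off the work surface, if the arm or the gripper's body presses on something with over 40 N, if the wrist force passes 120 N, or if a joint passes its speed limit or range.

## Working session

There is one attempt and no reset: what is moved stays moved. The work goes in short steps, Python scripts to look and compute and a tool call to move; the robot and the scene stay as the last step left them, time stands still between calls to the robot, and variables do not carry over. Pictures are saved under pics/ and viewed, and the job is handed in when it is done.

Besides the shell and the picture viewer there is one more tool, called as a command line: name --argument value ..., lists and objects as JSON in quotes. send_rows: Moves the arm, as the interface text tells. Its arguments: {"type":"object","properties":{"moves":{"type":"array","items":{"type":"number"}}},"required":["moves"]}

```bash
mkdir -p pics; cat > h.py <<'E'
import numpy as np, cv2
from rig import read_state, capture, hand_in
def save(name,fn):
    c=capture(name); cv2.imwrite('pics/'+fn,c['pixels'][:,:,::-1]); np.save('pics/'+fn[:-4]+'.npy',c,allow_pickle=True); return c
def K(c):
    f=240/np.tan(np.radians(c['vertical_fov'])/2); return np.array([[f,0,c['cx']],[0,f,c['cy']],[0,0,1.]])
def ray(c,u,v):
    R=cv2.Rodrigues(np.array(c['rvec'],float))[0]; t=np.array(c['tvec'],float).ravel()
    d=np.linalg.inv(K(c))@[u,v,1]; d=R.T@d; return -R.T@t, d/np.linalg.norm(d)
def onz(c,u,v,z):
    o,d=ray(c,u,v); return o+d*(z-o[2])/d[2]
def tri(*l):
    A=0;b=0
    for c,u,v in l:
        o,d=ray(c,u,v);P=np.eye(3)-np.outer(d,d);A=A+P;b=b+P@o
    x=np.linalg.solve(A,b); return x,[np.linalg.norm((np.eye(3)-np.outer(d,d))@(x-o)) for o,d in [ray(*q) for q in l]]
def proj(c,P):
    R=cv2.Rodrigues(np.array(c['rvec'],float))[0];p=np.atleast_2d(P)@R.T+np.array(c['tvec']).ravel();q=p@K(c).T;return q[:,:2]/q[:,2:]
def load(fn): return np.load('pics/'+fn+'.npy',allow_pickle=True).item()
E
python3 - <<'E'
from h import *
for n in ['scene','top','wrist']:
    c=save(n,n+'0.png'); R=cv2.Rodrigues(np.array(c['rvec'],float))[0]; print(n,c['vertical_fov'],c['cx'],c['cy'],-R.T@np.array(c['tvec']).ravel(),R[2])
s=read_state();print(s)
E
```

```text
scene 51.43887780272866 314.95828149639163 240.08413399281818 [ 0.28741994 -0.24853599  1.29544072] [ 0.24543603  0.20455986 -0.94758452]
top 57.2959201587189 313.00500653231904 243.0953002652381 [ 0.38347952 -0.02090237  1.2610454 ] [ 0.17089752  0.01678105 -0.98514589]
wrist 65.70646984690485 320.62926653064414 242.01932200321295 [ 0.26901606 -0.56902957  0.38422477] [-0.23363261 -0.07796764 -0.96919392]
{'time_s': 0.15, 'joint_positions': array([-8.11590423e+01,  3.02659779e+01,  8.21391598e+01, -2.70393285e-04,
        6.76878375e+01, -1.02285019e+01]), 'qvel': array([-0.04543059, -0.17122396, -0.17713938,  0.09111793, -0.06830078,
       -0.07022989]), 'tau': array([ 1.14087514e-03, -4.40430558e+01, -1.76843065e+01,  6.33808575e-02,
        5.52605116e-02, -9.92620403e-05]), 'position': array([ 0.20412478, -0.59014603,  0.22180651]), 'tcp_rot': array([[ 9.45122644e-01,  3.26715660e-01, -2.53714043e-04],
       [ 3.26715635e-01, -9.45121328e-01,  1.60277257e-03],
       [ 2.83860343e-04, -1.59770899e-03, -9.99998683e-01]]), 'force': array([ 0.96902271,  0.2870627 , -0.24674635]), 'moment': array([-0.01905994,  0.01204947,  0.02874789]), 'opening': 0.9976244272498773}
```

View pics/scene0.png

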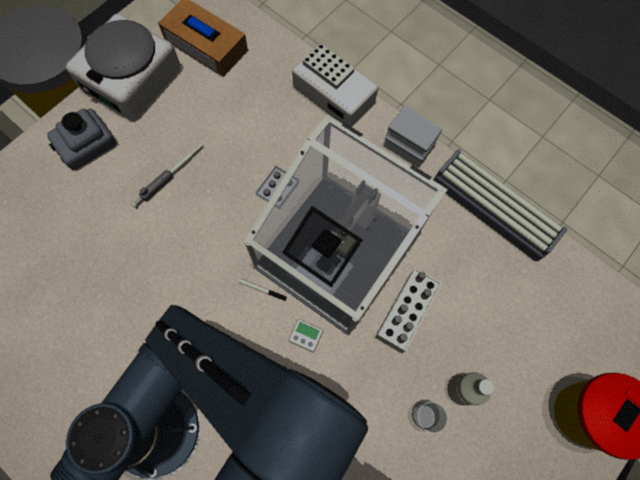

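View pics/top0.png

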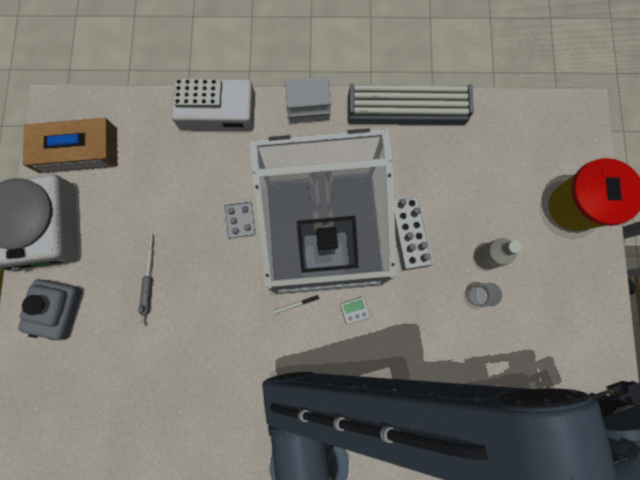

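View pics/wrist0.png

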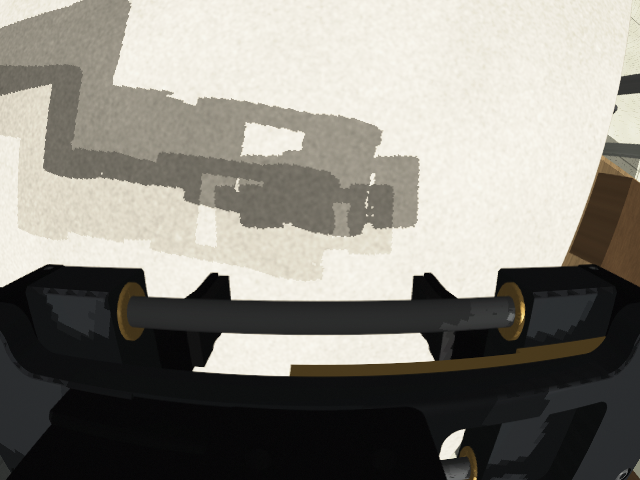

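The scene view shows the window trim as a black quadrilateral at about (285–362, 206–285), with the paddle at about (325, 243). In the top view the trim spans (297–357, 216–272) and the paddle is at (327, 237). The wrist view shows only the bare bench. I'll enlarge both views and find the corners.

```bash
python3 - <<'E'
from h import *
a=load('scene0')['pixels'][110:340,230:460,::-1]; b=load('top0')['pixels'][120:300,240:420,::-1]
cv2.imwrite('pics/z1.png',np.hstack([cv2.resize(a,(400,400),interpolation=cv2.INTER_CUBIC),cv2.resize(b,(400,400),interpolation=cv2.INTER_CUBIC)]))
for n,(u0,v0,u1,v1) in {'scene0':(270,195,375,295),'top0':(285,205,370,280)}.items():
    p=load(n)['pixels'].max(2); m=((p<60)*255).astype(np.uint8)
    mm=np.zeros_like(m); mm[v0:v1,u0:u1]=m[v0:v1,u0:u1]
    cs,h=cv2.findContours(mm,cv2.RETR_CCOMP,cv2.CHAIN_APPROX_NONE)
    print(n)
    for c,hh in zip(cs,h[0]):
        if cv2.contourArea(c)>100:
            q=cv2.approxPolyDP(c,0.03*cv2.arcLength(c,True),True).reshape(-1,2)
            print(cv2.contourArea(c),hh[3],q.tolist(),cv2.minAreaRect(c))
E
```

```text
scene0
440.0 -1 [[270, 261], [270, 272], [301, 294], [317, 294]] ((290.89862060546875, 281.1418762207031), (57.426326751708984, 10.113544464111328), 35.53767776489258)
3424.0 -1 [[311, 206], [282, 253], [331, 286], [362, 239]] ((321.4615173339844, 245.80767822265625), (62.681121826171875, 57.41147232055664), 33.6900634765625)
490.5 4 [[311, 247], [322, 254], [316, 265], [326, 273], [340, 261], [337, 254], [345, 259], [331, 281], [301, 261]] ((322.65380859375, 260.2691955566406), (37.442264556884766, 28.012361526489258), 33.6900634765625)
167.5 4 [[349, 235], [355, 240], [344, 253], [337, 247]] ((346.0799865722656, 243.56002807617188), (11.600000381469727, 17.600000381469727), 36.869895935058594)
top0
2929.0 -1 [[354, 216], [297, 221], [302, 272], [358, 266]] ((327.7141418457031, 243.64132690429688), (52.321495056152344, 58.89348602294922), 85.13549041748047)
1165.5 0 [[346, 232], [348, 265], [304, 267], [304, 235], [316, 234], [325, 254], [337, 246], [336, 233]] ((325.3647766113281, 250.0122833251953), (35.399478912353516, 46.17323684692383), 84.80557250976562)
120.0 0 [[334, 222], [333, 227], [313, 230], [314, 222], [323, 224], [329, 221]] ((323.493408203125, 225.90045166015625), (9.046584129333496, 21.485637664794922), 86.18592071533203)
```

View pics/z1.png

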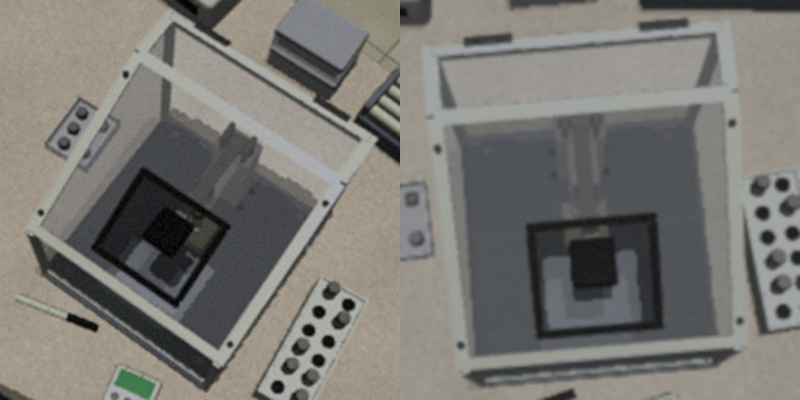

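```bash
cat > m.py <<'E'
from h import *
def outer(n,box,q):
    u0,v0,u1,v1=box
    p=load(n)['pixels'].max(2); mm=np.zeros(p.shape,np.uint8); mm[v0:v1,u0:u1]=(p[v0:v1,u0:u1]<60)*255
    cs,_=cv2.findContours(mm,cv2.RETR_EXTERNAL,cv2.CHAIN_APPROX_NONE)
    c=max(cs,key=cv2.contourArea).reshape(-1,2).astype(float)
    q=np.array(q,float);L=[]
    for i in range(4):
        a,b=q[i],q[(i+1)%4];d=(b-a)/np.linalg.norm(b-a);nn=np.array([-d[1],d[0]])
        s=(c-a)@d;e=(c-a)@nn
        k=(abs(e)<3)&(s>5)&(s<np.linalg.norm(b-a)-5)
        vx,vy,x0,y0=cv2.fitLine(c[k].astype(np.float32),cv2.DIST_HUBER,0,.01,.01).ravel()
        cen=q.mean(0); n2=np.array([-vy,vx]); n2*=np.sign(n2@(np.array([x0,y0])-cen))
        x0,y0=np.array([x0,y0])+0.5*n2   # pixel outer edge
        L.append(np.cross([x0,y0,1],[x0+vx,y0+vy,1]))
    out=[]
    for i in range(4):
        X=np.cross(L[i-1],L[i]);out.append(X[:2]/X[2])
    return np.array(out)
E
python3 - <<'E'
from m import *
s=load('scene0');t=load('top0')
# order BL,BR,FR,FL
qs=outer('scene0',(270,195,375,295),[[311,206],[362,239],[331,286],[282,253]])
qt=outer('top0',(285,205,370,280),[[297,221],[354,216],[358,266],[302,272]])
print(qs.round(1).tolist(),qt.round(1).tolist())
W=[]
for a,b in zip(qs,qt):
    x,r=tri((s,*a),(t,*b)); W.append(x); print(x.round(4),np.round(r,4))
W=np.array(W)
print('sides',[np.linalg.norm(W[i]-W[i-1]).round(4) for i in range(4)],'centre',W.mean(0))
c,sn=np.cos(np.radians(25)),np.sin(np.radians(25))
M=[np.array([-.104+i*.064*c,j*.069,.240+i*.064*sn]) for i,j in [(1,1),(1,-1),(-1,-1),(-1,1)]]
M=np.array(M)
# top corners also raised 5.5mm normal? normal (-sn,c)
N=np.array([-sn,0,c])*.0055
for MM,l in((M,'mid'),(M+N,'upper')):
    # per-view: rays at known heights, then 2D rigid (Kabsch)
    for cam,q,nm in((s,qs,'scene'),(t,qt,'top')):
        P=np.array([onz(cam,u,v,z)[:2] for (u,v),z in zip(q,MM[:,2])])
        a=MM[:,:2]-MM[:,:2].mean(0);b=P-P.mean(0)
        yaw=np.arctan2((a[:,0]*b[:,1]-a[:,1]*b[:,0]).sum(),(a*b).sum())
        R=np.array([[np.cos(yaw),-np.sin(yaw)],[np.sin(yaw),np.cos(yaw)]])
        o=P.mean(0)-R@MM[:,:2].mean(0)
        print(l,nm,'yaw',yaw,np.degrees(yaw),'o',o,'res mm',((P-(MM[:,:2]@R.T+o))*1e3).round(1).tolist())
E
```

```text
[[311.1, 204.4], [363.5, 239.4], [331.2, 286.8], [280.8, 252.5]] [[295.9, 220.3], [355.0, 215.1], [358.2, 267.3], [301.1, 272.2]]
[0.6104 0.0361 0.2657] [0.0011 0.0011]
[ 0.6281 -0.1022  0.2532] [0.0017 0.0017]
[ 0.5096 -0.1131  0.2067] [0.0012 0.0012]
[0.4947 0.0246 0.209 ] [0. 0.]
sides [np.float64(0.1294), np.float64(0.14), np.float64(0.1278), np.float64(0.1385)] centre [ 0.56070819 -0.03864785  0.23364021]
mid scene yaw 0.10014374574579919 5.737813975865486 o [ 0.66341417 -0.02960961] res mm [[0.4, 0.9], [0.7, -1.8], [0.3, 0.2], [-1.4, 0.7]]
mid top yaw 0.1013472452198416 5.806769416374331 o [ 0.66200815 -0.02739634] res mm [[-0.3, -0.1], [-0.1, 0.3], [-0.1, 0.3], [0.4, -0.5]]
upper scene yaw 0.0999892100620883 5.728959733404683 o [ 0.66443362 -0.03037972] res mm [[0.1, 0.5], [0.4, -1.5], [0.6, 0.5], [-1.0, 0.4]]
upper top yaw 0.10137936757179836 5.808609891569486 o [ 0.66345758 -0.02707541] res mm [[-0.5, -0.5], [-0.5, 0.6], [0.2, 0.7], [0.8, -0.8]]
```

The two views agree: press origin about (0.663, −0.0285) and yaw about 0.101 rad. The trim sides come out at 128–129 × 138–140 mm, against 128 × 138 expected. Next I'll work out the poses, with the tool square to the pane and the fingertip's front edge landing about 18–20 mm ahead of the paddle's middle. That keeps the gripper body clear of the trim.

```bash
cat >> h.py <<'E'
from scipy.spatial.transform import Rotation as Ro
YAW=.101; O=np.array([.6632,-.0285,0]); RP=Ro.from_euler('z',YAW).as_matrix()
def p2w(p): return O+RP@(np.array(p)/1000)
def w2p(w): return (RP.T@(np.array(w)-O))*1000
a=np.radians(25)
RT=RP@np.array([[np.cos(a),0,np.sin(a)],[0,-1,0],[np.sin(a),0,-np.cos(a)]])
def clear(pw,R):
    # gripper-body lower face corners: height above pane mid-plane, mm
    out=[]
    for i in(-37.5,37.5):
        for j in(-95,95):
            q=w2p(pw+R@np.array([i,j,-70])/1000); out.append((q[0]+104)*-np.sin(a)+(q[2]-240)*np.cos(a))
    return min(out)
def rep(target=None):
    s=read_state(); print('t',s['time_s'],'press mm',w2p(s['position']).round(1),'F',s['force'].round(1),'open',round(s['opening'],2),'body clr',round(clear(s['position'],s['tcp_rot']),1))
    print('rot err deg',np.degrees(Ro.from_matrix(RT@s['tcp_rot'].T).as_rotvec()).round(2))
    if target is not None: print('to go cm',((p2w(target)-s['position'])*100).round(2))
    return s
E
python3 - <<'E'
from h import *
rep((-145.1,0,330.8))
for n,px,z in [('bottle',(490,255),.1),('beaker',(482,294),.05),('rack',(412,232),.05),('timer',(355,310),.02)]: print(n,onz(load('top0'),*px,z).round(3))
print('pre',p2w((-145.1,0,330.8)),'top',p2w((-94.4,0,222)),'bot',p2w((-95.9,0,176)), clear(p2w((-95.9,0,176)),RT))
E
```

```text
t 0.15 press mm [-513.4 -512.5  221.8] F [ 1.   0.3 -0.2] open 1.0 body clr 195.2
rot err deg [  5.3  -24.47 -13.09]
to go cm [31.47 54.7  10.9 ]
bottle [ 0.559 -0.471  0.1  ]
beaker [ 0.458 -0.463  0.05 ]
rack [ 0.629 -0.277  0.05 ]
timer [ 0.411 -0.12   0.02 ]
pre [ 0.51883945 -0.0431302   0.3308    ] top [ 0.56928108 -0.0380182   0.222     ] bot [ 0.56778872 -0.03816944  0.176     ] 8.573093709554705
```

send_rows --moves '[0, 0, 0, 0, 0, 4, -1, 0, 0, 0, 0, 0, 5, -1, 0, 0, 0, 0, 0, 5, -1, 0, 0, 0, 0, 0, 5, -1, 0.33, -1.53, -0.82, 1.97, 3.42, 0, -1, 0.33, -1.53, -0.82, 1.97, 3.42, 0, -1, 0.33, -1.53, -0.82, 1.97, 3.42, 0, -1, 0.33, -1.53, -0.82, 1.97, 3.42, 0, -1, 0.33, -1.53, -0.82, 1.97, 3.42, 0, -1, 0.33, -1.53, -0.82, 1.97, 3.42, 0, -1, 0.33, -1.53, -0.82, 1.97, 3.42, 0, -1, 0.33, -1.53, -0.82, 1.97, 3.42, 0, -1, 0.33, -1.53, -0.82, 1.97, 3.42, 0, -1, 0.33, -1.53, -0.82, 1.97, 3.42, 0, -1, 0.33, -1.53, -0.82, 1.97, 3.42, 0, -1, 0.33, -1.53, -0.82, 1.97, 3.42, 0, -1, 0.33, -1.53, -0.82, 1.97, 3.42, 0, -1, 0.33, -1.53, -0.82, 1.97, 3.42, 0, -1, 0.33, -1.53, -0.82, 1.97, 3.42, 0, -1, 0.33, -1.53, -0.82, 1.97, 3.42, 0, -1]'

```text
time_s: 2.15
position: [0.5196, -0.0419, 0.4124]
tcp_rot: [[0.902, 0.099, 0.421], [0.09, -0.995, 0.041], [0.423, 0.001, -0.906]]
force: [-0.0, -0.8, -0.1]
opening: 0.005
```

```bash
python3 - <<'E'
from h import *
save('wrist','wrist1.png'); save('scene','scene1.png')
rep((-145.1,0,330.8))
E
```

```text
t 2.25 press mm [-144.2    4.   412. ] F [-0.8 -0.4 -0.3] open 0.01 body clr 242.6
rot err deg [-0.01 -0.04 -0.29]
to go cm [-0.05 -0.4  -8.12]
```

View pics/wrist1.png

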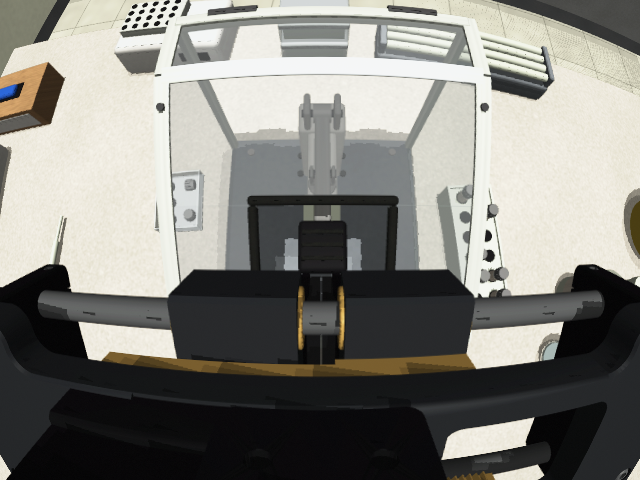

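View pics/scene1.png

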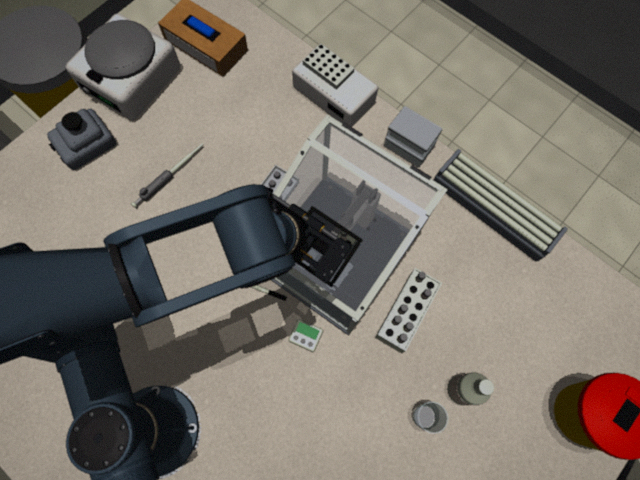

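The fingers are shut. In the wrist view the paddle's centre is at u≈322 and the trim spans u 249–397 with its centre at 323. Both line up with the fingers at u≈321. The finger carriages at u 170–475 sit about 65–70 mm behind the tip and are only ±43 mm wide when shut. I'm going down to the window mouth, then most of the way in along its axis.

send_rows --moves '[0, 0, -0.15, 0, -0.15, -4, -1, 0, 0, -0.15, -0.05, -0.1, -4.1, -1, 0, 0, 0, 0, 0, 0, -1, 0, 0, 0, 0, 0, 0, -1]'

```text
time_s: 2.65
position: [0.519, -0.0467, 0.3317]
tcp_rot: [[0.903, 0.093, 0.42], [0.085, -0.996, 0.038], [0.422, 0.001, -0.907]]
force: [1.3, 0.2, 0.3]
opening: 0.006
```

```bash
python3 - <<'E'
from h import *
save('wrist','wrist2.png'); save('top','top2.png')
rep((-145.1,1,330.8))
rep((-98.6,1,231.1))
E
```

```text
t 2.75 press mm [-143.8   -4.3  334.1] F [-0.2  0.3  0.5] open 0.0 body clr 171.3
rot err deg [0.21 0.25 0.43]
to go cm [-0.18  0.51 -0.33]
t 2.75 press mm [-143.8   -4.3  334.1] F [-0.2  0.3  0.5] open 0.0 body clr 171.3
rot err deg [0.21 0.25 0.43]
to go cm [  4.45   0.98 -10.3 ]
```

View pics/wrist2.png

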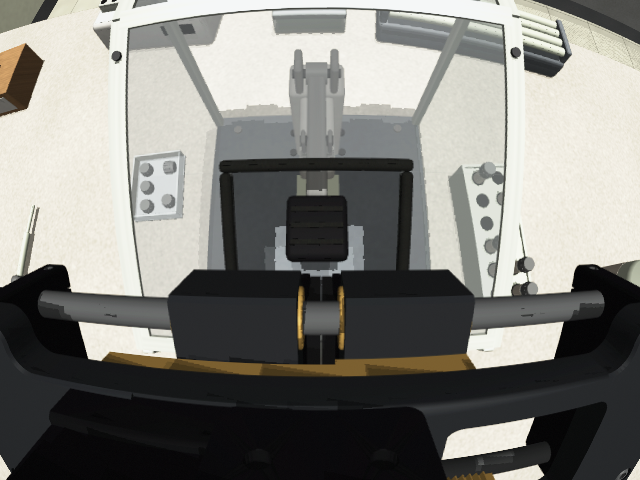

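View pics/top2.png

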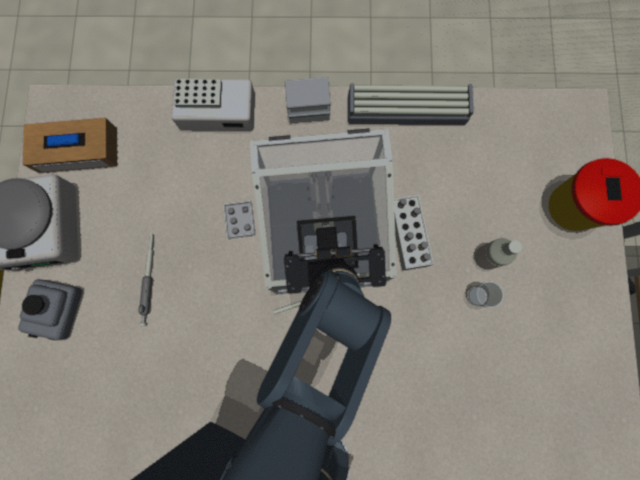

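The wrist view has the paddle at (317, 229), the trim at u 220–413, and the fingers on u 321 just below the paddle's front end. The top view shows nothing disturbed. Lateral error is about 2 mm. Going in to about 10 mm above the paddle.

send_rows --moves '[0, 0, 0.1, 0.93, 0.14, -2.02, -1, 0, 0, 0.1, 0.93, 0.14, -2.02, -1, 0, 0, 0.1, 0.93, 0.14, -2.02, -1, 0, 0, 0, 0.93, 0.14, -2.02, -1, 0, 0, 0, 0.93, 0.12, -2.0, -1, 0, 0, 0, 0, 0, 0, -1, 0, 0, 0, 0, 0, 0, -1]'

```text
time_s: 3.45
position: [0.5666, -0.0398, 0.2324]
tcp_rot: [[0.901, 0.1, 0.423], [0.091, -0.995, 0.04], [0.425, 0.003, -0.905]]
force: [-0.1, -0.1, -0.1]
opening: 0.007
```

```bash
python3 - <<'E'
from h import *
rep()
save('wrist','wrist3.png'); rep();save('scene','scene3.png')
rep((-94.4,-1,222))
E
```

```text
t 3.45 press mm [-97.3  -1.5 232.4] F [-0.1 -0.1 -0.1] open 0.01 body clr 59.9
rot err deg [0.15 0.14 0.07]
t 3.5 press mm [-97.3  -1.5 232.7] F [-0.4 -0.   0.1] open 0.01 body clr 60.2
rot err deg [0.16 0.18 0.08]
t 3.55 press mm [-97.5  -1.4 232.8] F [-0.2 -1.  -0.1] open 0.0 body clr 60.3
rot err deg [0.17 0.19 0.08]
to go cm [ 0.3   0.07 -1.08]
```

View pics/wrist3.png

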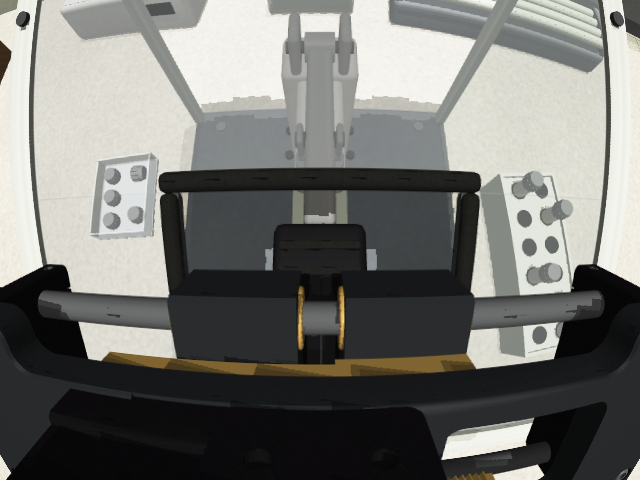

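```bash
python3 - <<'E'
from h import *
a=load('scene3')['pixels'][150:330,220:400,::-1]
cv2.imwrite('pics/z3.png',cv2.resize(a,(600,600),interpolation=cv2.INTER_CUBIC))
E
```

```text
(no output)
```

View pics/z3.png

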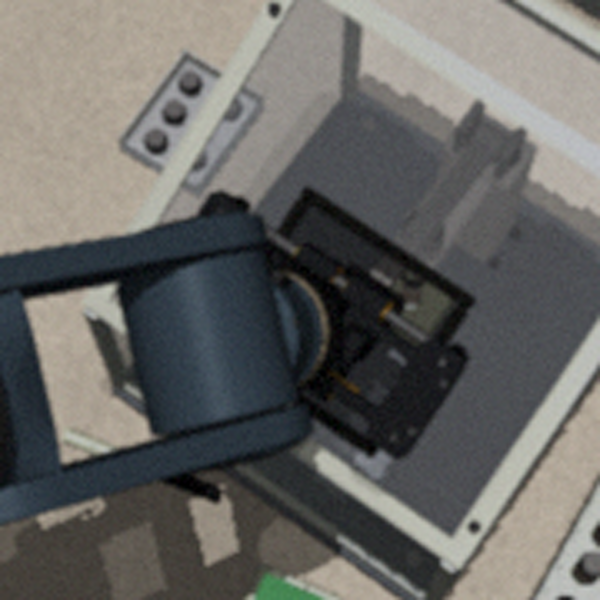

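The fingertips are about 10 mm over the paddle: paddle centred at u≈320 and tip z 232.7. Nothing is being touched. Pushing down gently now.

send_rows --moves '[0, 0, 0, 0.1, 0.03, -0.5, -1, 0, 0, 0, 0.1, 0.03, -0.5, -1, 0, 0, 0, 0, 0, -0.5, -1, 0, 0, 0, 0, 0, -0.5, -1, 0, 0, 0, 0, 0, 0, -1]'

```text
time_s: 4.05
position: [0.5673, -0.0387, 0.2101]
tcp_rot: [[0.902, 0.099, 0.42], [0.091, -0.995, 0.04], [0.422, 0.002, -0.907]]
force: [-1.0, -1.0, 2.2]
opening: 0.003
```

```bash
python3 - <<'E'
from h import *
rep()
E
```

```text
t 4.05 press mm [-96.4  -0.5 210.1] F [-1.  -1.   2.2] open 0.0 body clr 39.5
rot err deg [ 0.09 -0.03  0.1 ]
```

send_rows --moves '[0, 0, 0, 0, 0, -0.5, -1, 0, 0, 0, 0, 0, -0.5, -1, 0, 0, 0, 0, 0, -0.5, -1, 0, 0, 0, 0, 0, -0.4, -1, 0, 0, 0, 0, 0, -0.3, -1, 0, 0, 0, 0, 0, 0, -1]'

```text
time_s: 4.65
position: [0.5674, -0.0387, 0.1887]
tcp_rot: [[0.902, 0.099, 0.421], [0.091, -0.995, 0.04], [0.423, 0.002, -0.906]]
force: [-1.7, -0.8, 5.8]
opening: 0.011
```

```bash
python3 - <<'E'
from h import *
rep()
save('wrist','wrist4.png');rep()
E
```

```text
t 4.65 press mm [-96.3  -0.5 188.7] F [-1.7 -0.8  5.8] open 0.01 body clr 20.0
rot err deg [0.11 0.01 0.08]
t 4.7 press mm [-96.3  -0.5 188.7] F [-2.3 -1.2  5.4] open 0.01 body clr 20.1
rot err deg [0.11 0.02 0.08]
```

View pics/wrist4.png

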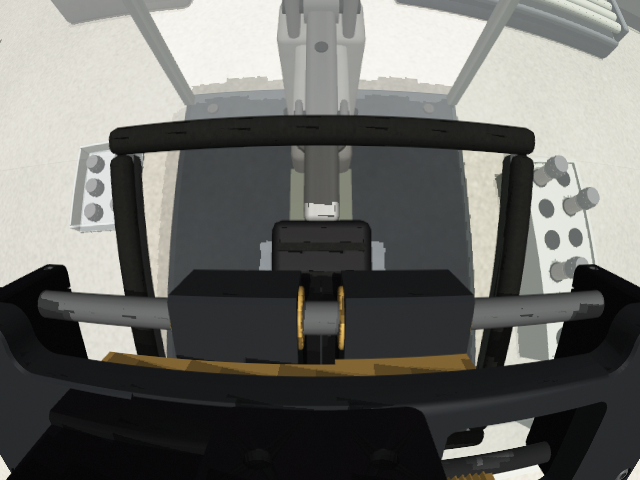

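The lever is following, the force rises as expected, and the body is clear of the trim, which spans u 110–535. Slowing down for the last stretch.

send_rows --moves '[0, 0, 0, 0, 0, -0.2, -1, 0, 0, 0, 0, 0, -0.2, -1, 0, 0, 0, 0, 0, -0.2, -1, 0, 0, 0, 0, 0, -0.2, -1, 0, 0, 0, 0, 0, 0, -1]'

```text
time_s: 5.2
position: [0.5678, -0.0387, 0.1812]
tcp_rot: [[0.901, 0.099, 0.422], [0.091, -0.995, 0.04], [0.424, 0.002, -0.906]]
force: [-2.9, 0.2, 8.0]
opening: 0.005
```

```bash
python3 - <<'E'
from h import *
rep()
E
```

```text
t 5.2 press mm [-96.   -0.6 181.2] F [-2.9  0.2  8. ] open 0.0 body clr 13.0
rot err deg [0.12 0.08 0.09]
```

send_rows --moves '[0, 0, 0, 0, 0, -0.15, -1, 0, 0, 0, 0, 0, -0.15, -1, 0, 0, 0, 0, 0, 0, -1]'

```text
time_s: 5.5
position: [0.568, -0.0387, 0.1789]
tcp_rot: [[0.901, 0.099, 0.423], [0.091, -0.995, 0.04], [0.425, 0.003, -0.905]]
force: [-4.5, -0.7, 13.5]
opening: 0.004
```

```bash
python3 - <<'E'
from h import *
rep()
E
```

```text
t 5.5 press mm [-95.8  -0.6 178.9] F [-4.5 -0.7 13.5] open 0.0 body clr 10.8
rot err deg [0.13 0.14 0.09]
```

send_rows --moves '[0, 0, 0, 0, 0, -0.15, -1, 0, 0, 0, 0, 0, 0, -1]'

```text
time_s: 5.7
position: [0.5681, -0.0387, 0.1784]
tcp_rot: [[0.9, 0.099, 0.424], [0.091, -0.995, 0.04], [0.426, 0.003, -0.905]]
force: [-9.8, -1.1, 19.7]
opening: 0.006
```

```bash
python3 - <<'E'
from h import *
rep()
E
```

```text
t 5.7 press mm [-95.7  -0.6 178.4] F [-9.8 -1.1 19.7] open 0.01 body clr 10.2
rot err deg [0.15 0.22 0.08]
```

send_rows --moves '[0, 0, 0, 0, 0, -0.15, -1, 0, 0, 0, 0, 0, 0, -1]'

```text
time_s: 5.9
position: [0.5682, -0.0387, 0.178]
tcp_rot: [[0.899, 0.1, 0.425], [0.092, -0.995, 0.039], [0.427, 0.004, -0.904]]
force: [-13.5, -1.6, 28.0]
opening: 0.005
```

```bash
python3 - <<'E'
from h import *
rep();save('wrist','wrist5.png');rep();save('top','top5.png');rep()
E
```

```text
t 5.9 press mm [-95.6  -0.6 178. ] F [-13.5  -1.6  28. ] open 0.0 body clr 9.7
rot err deg [0.18 0.31 0.07]
t 5.95 press mm [-95.6  -0.6 178. ] F [-12.1  -0.2  27.5] open 0.01 body clr 9.7
rot err deg [0.18 0.31 0.08]
t 6.0 press mm [-95.6  -0.6 178. ] F [-13.   -0.8  28.2] open 0.01 body clr 9.7
rot err deg [0.18 0.31 0.08]
```

View pics/wrist5.png

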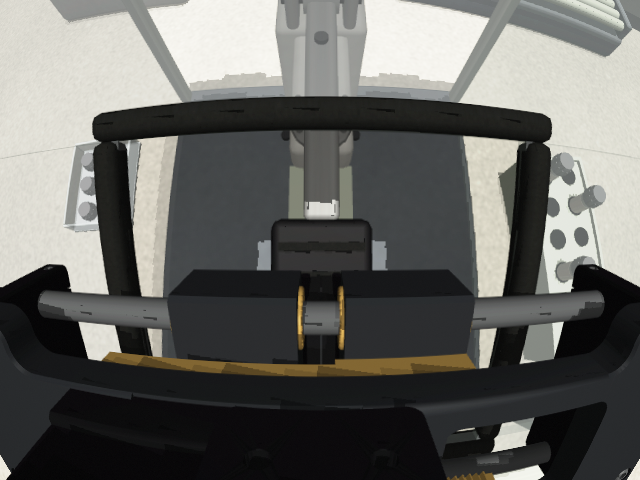

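Two further 1.5 mm steps moved the tip only 0.4–0.5 mm each, and the force climbed to 28 N. That looks like the stop. I'll check that it's the lever's stop by projecting the paddle's rear edge and the trim into the wrist view.

```bash
python3 - <<'E'
from h import *
def fproj(c,P):
    R=cv2.Rodrigues(np.array(c['rvec'],float))[0];f=K(c)[0,0]
    p=np.atleast_2d(P)@R.T+np.array(c['tvec']).ravel(); r=np.hypot(p[:,0],p[:,1]);th=np.arctan2(r,p[:,2])
    return np.c_[c['cx']+f*th*p[:,0]/r,c['cy']+f*th*p[:,1]/r].round(1)
for n in['wrist3','wrist4','wrist5']:
    c=load(n);print(n)
    for th in(0,.16,.19,.22,.24,.26):
        x=-142;z=29;X=87+x*np.cos(th)-z*np.sin(th)
        Z=189+x*np.sin(th)+z*np.cos(th)
        print(th,round(X,1),round(Z,1),fproj(c,[p2w((X,25,Z)),p2w((X,-25,Z))]).tolist())
    T=[(-104+55*np.cos(a)-5.5*np.sin(a),y,240+55*np.sin(a)+5.5*np.cos(a)) for y in(60,-60)]
    print('trim upper inner corners',fproj(c,[p2w(q) for q in T]).tolist())
    g=c['pixels'].mean(2); print('col u=300 v190-275', g[190:275,290].astype(int).tolist())
c=load('wrist5');z=c['pixels'][190:290,240:400,::-1];cv2.imwrite('pics/z5.png',cv2.resize(z,(800,500),interpolation=cv2.INTER_CUBIC))
E
```

```text
wrist3
0 -55.0 218.0 [[269.3, 218.8], [363.5, 218.6]]
0.16 -57.8 195.0 [[274.3, 233.1], [359.2, 233.0]]
0.19 -57.9 190.7 [[275.2, 234.9], [358.5, 234.7]]
0.22 -57.9 186.3 [[276.0, 236.3], [357.7, 236.1]]
0.24 -57.8 183.4 [[276.6, 237.1], [357.3, 237.0]]
0.26 -57.7 180.5 [[277.1, 237.8], [356.8, 237.7]]
trim upper inner corners [[172.0, 193.6], [459.7, 192.8]]
col u=300 v190-275 [49, 67, 71, 70, 70, 70, 71, 71, 70, 69, 69, 69, 68, 68, 68, 69, 68, 68, 69, 69, 70, 69, 69, 70, 69, 69, 68, 68, 68, 68, 68, 68, 68, 61, 18, 19, 22, 23, 26, 26, 26, 27, 26, 28, 28, 28, 28, 29, 29, 29, 20, 27, 33, 34, 34, 34, 34, 32, 29, 32, 32, 32, 31, 33, 32, 33, 33, 33, 33, 33, 33, 34, 34, 34, 33, 33, 30, 21, 33, 33, 28, 24, 24, 23, 24]
wrist4
0 -55.0 218.0 [[257.7, 195.1], [377.7, 194.8]]
0.16 -57.8 195.0 [[265.3, 215.6], [370.7, 215.4]]
0.19 -57.9 190.7 [[266.6, 218.1], [369.6, 217.9]]
0.22 -57.9 186.3 [[267.8, 220.3], [368.4, 220.0]]
0.24 -57.8 183.4 [[268.6, 221.5], [367.7, 221.3]]
0.26 -57.7 180.5 [[269.4, 222.6], [367.0, 222.4]]
trim upper inner corners [[125.0, 154.5], [509.7, 153.2]]
col u=300 v190-2
[... 423 characters left out ...]
.8]]
0.16 -57.8 195.0 [[261.8, 210.9], [373.8, 210.7]]
0.19 -57.9 190.7 [[263.2, 213.7], [372.5, 213.5]]
0.22 -57.9 186.3 [[264.6, 216.2], [371.2, 216.0]]
0.24 -57.8 183.4 [[265.5, 217.6], [370.4, 217.4]]
0.26 -57.7 180.5 [[266.3, 218.8], [369.6, 218.6]]
trim upper inner corners [[108.8, 141.0], [525.8, 140.0]]
col u=300 v190-275 [127, 128, 128, 128, 127, 128, 128, 127, 128, 127, 127, 127, 128, 128, 128, 128, 127, 127, 127, 127, 128, 127, 128, 128, 128, 128, 128, 128, 92, 42, 17, 20, 28, 33, 39, 43, 48, 54, 56, 56, 56, 56, 56, 56, 55, 55, 55, 55, 55, 55, 56, 49, 40, 35, 33, 34, 35, 36, 38, 36, 28, 42, 49, 51, 55, 54, 55, 55, 54, 54, 54, 54, 53, 54, 54, 54, 54, 53, 53, 52, 35, 24, 24, 23, 23]
```

View pics/z5.png

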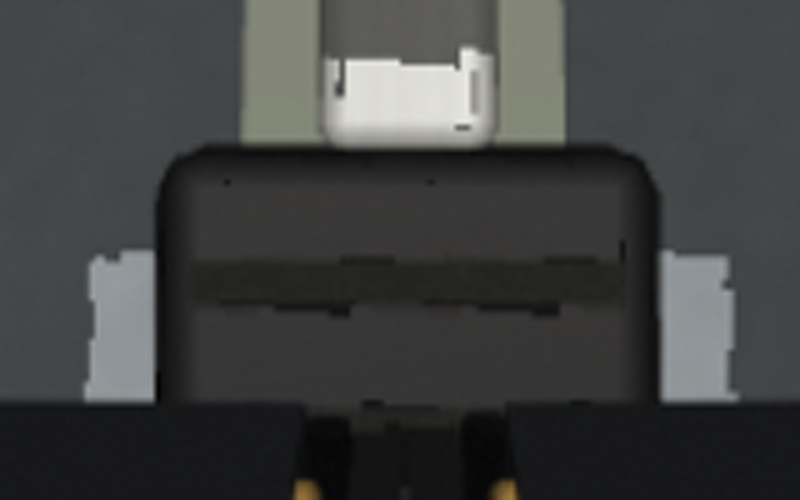

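```bash
python3 - <<'E'
from h import *
s=read_state();R=s['tcp_rot'];print('F tool',(R.T@s['force']).round(2),'M tool',(R.T@s['moment']).round(3))
E
```

```text
F tool [  0.33  -0.35 -31.07] M tool [ 0.213 -0.525  0.001]
```

send_rows --moves '[0, 0, 0, 0, 0, 0.15, -1, 0, 0, 0, 0, 0, 0, -1]'

```text
time_s: 6.2
position: [0.5681, -0.0387, 0.1784]
tcp_rot: [[0.9, 0.099, 0.424], [0.091, -0.995, 0.04], [0.426, 0.003, -0.905]]
force: [-8.4, -0.4, 18.2]
opening: 0.003
```

```bash
python3 - <<'E'
from h import *
s=rep();R=s['tcp_rot'];print('F tool',(R.T@s['force']).round(2),'M tool',(R.T@s['moment']).round(3))
E
```

```text
t 6.2 press mm [-95.7  -0.6 178.4] F [-8.4 -0.4 18.2] open 0.0 body clr 10.2
rot err deg [0.16 0.22 0.08]
F tool [  0.14  -0.37 -20.1 ] M tool [ 0.05  -0.38  -0.001]
```

send_rows --moves '[0, 0, 0, 0, 0, 0.15, -1, 0, 0, 0, 0, 0, 0, -1]'

```text
time_s: 6.4
position: [0.5679, -0.0387, 0.1789]
tcp_rot: [[0.901, 0.099, 0.423], [0.091, -0.995, 0.04], [0.425, 0.003, -0.905]]
force: [-4.6, 0.3, 10.6]
opening: 0.006
```

```bash
python3 - <<'E'
from h import *
s=rep();R=s['tcp_rot'];print('F tool',(R.T@s['force']).round(2),'M tool',(R.T@s['moment']).round(3))
E
```

```text
t 6.4 press mm [-95.8  -0.6 178.9] F [-4.6  0.3 10.6] open 0.01 body clr 10.8
rot err deg [0.14 0.14 0.09]
F tool [  0.36  -0.7  -11.55] M tool [-0.028 -0.251  0.037]
```

The force's line of action stays at the fingertips: the load increments act about 14 mm forward and 12 mm sideways of the tool axis. The side trim is about 65 mm off, and the body is still about 4 mm clear of it. So 31 N is going into the lever stop, well over the roughly 12 N needed. Now I'll let the lever up, staying with it, and back out.

send_rows --moves '[0, 0, 0, 0, 0, 0.4, -1, 0, 0, 0, 0, 0, 0.5, -1, 0, 0, 0, 0, 0, 0.5, -1, 0, 0, 0, 0, 0, 0.5, -1, 0, 0, 0, 0, 0, 0.5, -1, 0, 0, 0, 0, 0, 0.5, -1, 0, 0, 0, 0, 0, 0.5, -1, 0, 0, 0, 0, 0, 0.5, -1, 0, 0, 0, 0, 0, 0.5, -1, 0, 0, 0, -0.1, -0.03, 0.5, -1, 0, 0, 0, -0.1, -0.03, 0.5, -1, 0, 0, 0, 0, 0, 0, -1]'

```text
time_s: 7.6
position: [0.565, -0.039, 0.2321]
tcp_rot: [[0.902, 0.1, 0.42], [0.091, -0.995, 0.041], [0.422, 0.002, -0.906]]
force: [0.2, -0.0, 0.3]
opening: 0.007
```

```bash
python3 - <<'E'
from h import *
rep((-145,-1,331))
E
```

```text
t 7.6 press mm [-98.7  -0.6 232.1] F [ 0.2 -0.   0.3] open 0.01 body clr 60.4
rot err deg [ 0.09 -0.02  0.06]
to go cm [-4.6  -0.51  9.89]
```

Force is zero again. Backing out along the window's axis, then straight up.

send_rows --moves '[0, 0, 0, -0.92, -0.1, 1.98, -1, 0, 0, 0, -0.92, -0.1, 1.98, -1, 0, 0, 0, -0.92, -0.1, 1.98, -1, 0, 0, 0, -0.92, -0.1, 1.98, -1, 0, 0, 0, -0.92, -0.1, 1.98, -1, 0, 0, 0, -0.5, 0, 3, -1, 0, 0, 0, -0.5, 0, 3, -1, 0, 0, 0, 0, 0, 3, -1, 0, 0, 0, 0, 0, 0, -1, 0, 0, 0, 0, 0, 0, -1]'

```text
time_s: 8.6
position: [0.5089, -0.0441, 0.4207]
tcp_rot: [[0.902, 0.1, 0.42], [0.091, -0.995, 0.04], [0.422, 0.002, -0.907]]
force: [0.2, -0.3, -0.2]
opening: 0.005
```

```bash
python3 - <<'E'
from h import *
rep();save('wrist','wrist6.png');save('top','top6.png');save('scene','scene6.png');rep()
E
```

```text
t 8.6 press mm [-1.550e+02  1.000e-01  4.207e+02] F [ 0.2 -0.3 -0.2] open 0.0 body clr 255.1
rot err deg [ 0.11 -0.02  0.06]
t 8.75 press mm [-1.555e+02  4.000e-01  4.188e+02] F [-0.6 -0.4 -0.8] open 0.01 body clr 253.6
rot err deg [ 0.01 -0.22  0.07]
```

View pics/wrist6.png

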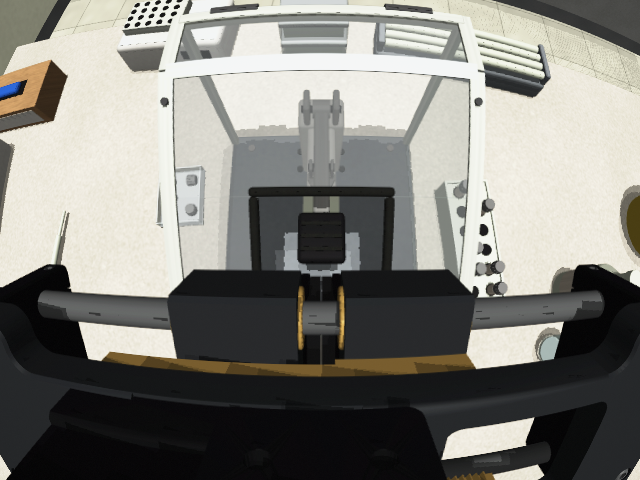

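View pics/top6.png

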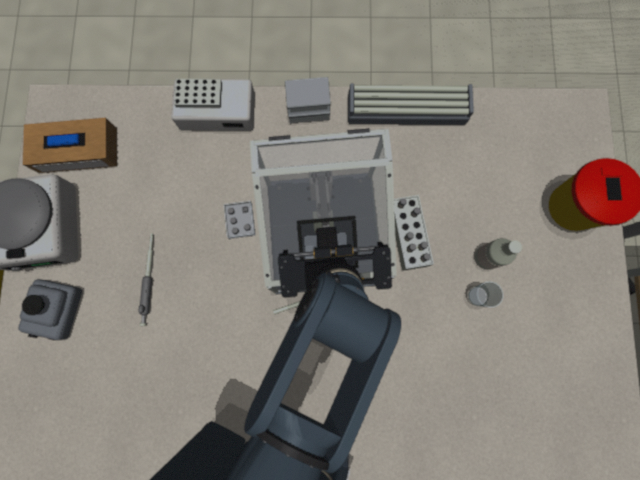

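The lever is back up: in the wrist view the paddle is at (321, 238), level under the trim at u 249–394. In the top view the dish, rack, beaker, bottle and pipette haven't moved. I'll check the pen and timer, which the arm partly hides, in the scene view before handing in.

```bash
python3 - <<'E'
from h import *
for p,q in(('scene0','scene6'),('top0','top6')):
    d=cv2.absdiff(load(p)['pixels'],load(q)['pixels']).max(2)
    boxes={'scene0':{'timer':(285,315,328,355),'rack':(375,265,442,355),'dish':(252,163,290,205),'pipette':(130,140,206,210),'bottle/beaker':(408,368,497,435)},'top0':{'rack':(396,190,435,272),'dish':(222,200,255,240),'pipette':(135,232,160,326),'bottle/beaker':(460,235,525,310),'press inside':(300,170,345,215)}}[p]
    for k,(a,b,c,e) in boxes.items(): print(p,k,'changed frac',round((d[b:e,a:c]>50).mean(),3))
E
```

```text
scene0 timer changed frac 0.251
scene0 rack changed frac 0.0
scene0 dish changed frac 0.167
scene0 pipette changed frac 0.009
scene0 bottle/beaker changed frac 0.0
top0 rack changed frac 0.0
top0 dish changed frac 0.0
top0 pipette changed frac 0.0
top0 bottle/beaker changed frac 0.0
top0 press inside changed frac 0.0
```

View pics/scene6.png

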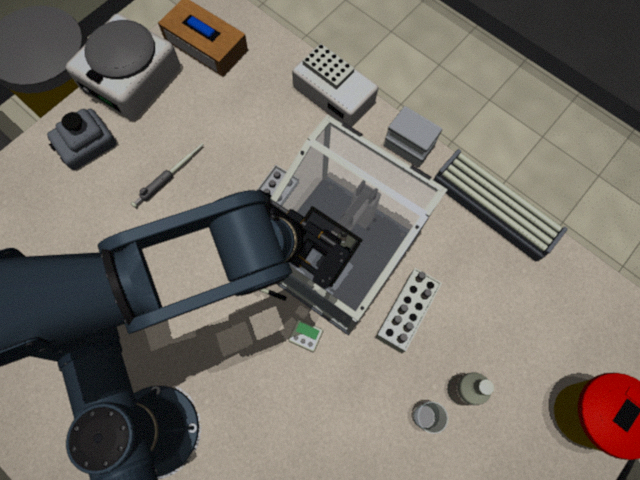

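The timer at (307, 335) and the pen tip at (278, 295) are where they were; the changed pixels there are only the arm and its shadow. Handing in.

```bash
python3 - <<'E'
from h import *
hand_in()
E
```

```text
the job is handed in; nothing more can be done
```

I pushed the lever down until it stopped, followed it back up and took the hand out through the window, then handed the job in at about 8.8 s. The cap itself can't be seen in the pictures, so I infer that it is home from the lever reaching its stop.

**How I did it:** I found the press from the window trim in two camera views. I entered with the fingers shut and square to the sloping pane, and pushed the front half of the paddle.

**Last checks:**
- **Push:** the lever came up against something hard. The last 1.5 mm steps moved the tip only 0.4–0.5 mm each, and the force reached 31 N, against about 12 N needed.
- **Lever angle:** the wrist picture at the bottom fits a lever angle of about 0.24 rad, give or take 0.015.
- **Afterwards:** the force went back to zero and the paddle is up again. The other things on the bench stand where they were, as far as the arm and its shadow let me see.

**Disagreements:**
- The tip stopped at z 178.0 mm, where I had worked out about 176.3 mm. That is about 0.01 rad of lever angle, within the calibration error.
- At full load the force on the tool was almost square to the guard's pane, so I checked for contact with it. The moments place the load at the fingertips, and I worked out about 4 mm between the gripper's body and the trim, so I conclude the guard was not touched.

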